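Sweep the offcuts off a soundboard past its sprung stop

ROBOT

A 6-joint arm with a two-finger parallel gripper is mounted at the origin on the work surface. World frame = base frame: x ahead of the robot, y to its left, z up, the work surface at z = 0. Lengths are in m, angles in rad, forces in N, time in s.
With the tool pointing down it reaches from about 0.15 to 0.775 m from the base axis. Payload 6.1 kg.
Tool frame: the origin (TCP) lies at the very end of the fingers, on their centre line; the grasp point (between the pads) lies 19 mm behind it (manip.grip_point_offset is the distance from the TCP to the grasp point, in m); z points along the fingers, y is the direction in which the jaws open and shut (so a half turn about z gives the same grasp; the last joint's range is limited). The gripper opens to 85 mm and grips with 20 to 120 N. Pads are 22 mm wide; open, the fingers measure 114 mm over their backs; the gripper's body (76 mm by 85 mm) begins 54 mm behind the grasp point. The pads swing forward as they close: fully open they stand 13 mm farther back than shut.
Start: joints at [1.105, 0.126, -0.04, 1.405, 0, 1.571], TCP at [0.236, 0.469, 0.194] pointing down, gripper open.
Joint ranges: [-2.72, 2.72], [-0.95, 1.95], [-1.27, 1.35], [-1.78, 2.02], [-1.46, 1.47], [-3.14, 3.14]. Speed limits (rad/s): [2.39, 2.39, 3.01, 3.14, 3.14, 3.14].

INTERFACE

Orientations are given as a unit quaternion [w, x, y, z].
In Python, from cell import manip gives the robot as it stands. The module is installed in compiled form; this text tells all that it offers.
- The arm moves only by the tool carry_out, never from a script. Its argument "deltas" is a list that holds one entry, the list of rows, each a list of 7 numbers: the turn, a rotation vector about the tool's x, y, z in rad, then the shift along the tool's x, y, z in mm, then the opening, from 0 (shut) to 1 (fully open). A call has 1 to 5 rows; each row is the pose to reach, as a shift and turn from the pose measured when the call began, along the tool's axes at that moment; what a row does not reach only later rows make up. A row lasts 1/8 s, in which the tool goes at most 62.5 mm and 10.7 degrees, less where a joint would pass 70% of its speed; a pose out of reach is approached as far as the arm can. A call with a gripper value outside its range is refused whole. The fingers move at their own pace and stop on an object; "grip_force" is the grip in N (left out, the last holds). Time passes only in rows, so rows that repeat a pose let the fingers close. It gives the time, the measured TCP pose, the force and the opening at its end, in the units of the state.
- manip.observe(): the state, without advancing time (a new reading comes with each control period).
- manip.get_image(name): name is "side" or "top"; returns (picture, depth): 480x640x3 uint8, blue, green, red; 480x640 float32, m along the optical axis (not along the pixel's ray), 0 where there is no reading.
- manip.camera_info(name): a dict with "camera_matrix" (3x3 intrinsics, pixels), "dist_coeffs" ([k1, k2, p1, p2, k3] as OpenCV has them; the pictures are not rectified), "R" (3x3) and "t" (3): a world point X has camera coordinates R X + t. Camera axes: x right, y down, z forward; pixel columns grow to the right and rows downward; lengths in m; the calibration is good to about 2 mm. A picture is of the moment at which its call begins. camera_info takes no time and is no camera call.
- manip.job_done(): hands the job in, once; it reports no verdict.
Trained networks look in the newest picture that a camera, given by its name, has taken for a name from the list of things; names that differ only in an ending like _2 or _b are one class to them, and where a whole thing is asked for, a point or a joint stands for the part that bears it (a point fixed in the world has none). Each returns a list of dicts, best first, with "score" (0 to 1); they miss things now and then, are a little off and sometimes report something else, mostly with a low value. They report only what shows in the picture. A call takes as long as a camera call. They do not tell look-alikes from the thing itself.
- manip.spot_in(label, camera): "location" ([x, y, z] in m, in world coordinates, good to about 4 mm: the middle of the surface that is visible of it).
- manip.mark_of(label, camera): "location" ([x, y, z] in m, in world coordinates, good to about 4 mm: a listed point, or the origin of a listed thing).
The state is a dict: "time_s": time; "joint_pos": joint angles; "dq": joint speeds; "joint_torque": joint torques, N m; "tcp_pos": TCP position; "ee_rot": TCP orientation; "ft_force": force on the tool from outside, world axes, zero at the start; "torque": the same for the moment, N m; "gripper_width": opening from 0.0 (shut) to 1.0 (fully open).
Only numpy, scipy, OpenCV 4.12 (cv2) and the standard library are available. Lean on these libraries where they do the work, as an engineer would, in place of code of your own. Each camera call takes 0.05 s, during which the arm holds its last target.

TASK

Press the red button of the sprung brass stop all the way down until it catches in its notch and stays down by itself, then sweep all four dark wood offcuts off the soundboard into the blue tray with the red scraper block, never touching the offcuts with the gripper itself. Finally stand the scraper block upright back on its green mat, with the stop still latched down and everything else on the bench left where it was.

Things in the scene. Friction and masses are not known exactly. Their poses are not given: they have to be found in the camera images.
- panel (a point): Centre of the top of the pale soundboard in a fixed jig, 50 mm above the bench. Axes (jig frame): z up, -y along the board TOWARDS the blue tray, x across (-x nearer the robot). 130 mm wide in x between dark fences (8 mm thick, 12 mm above the surface, running on along the tray); 240 mm long in y. At y = +120 a strip stands 8 mm above it; at y = -120 the brass stop, then the tray.
- tray (a point): Centre of the inner floor of the open blue tray, fixed to the jig, axes as panel, 189 mm from it towards -y and 44 mm lower. Inside 136 mm (x) by 95 mm (y). Its inner edge on the board side is 141 mm from the panel centre and 4 mm below the panel surface; its far wall ends 5 mm above the panel surface.
- stop_pad (a point): Centre of the top of the red round push button (30 mm diameter) of the sprung stop, outside the near fence at x = -98, y = -128 mm in the panel frame, 42 mm above the panel surface while the stop is up. It moves straight down with the stop. Under it is a steel latch housing 44 mm square, its top 10 mm below the panel surface.
- stop (a joint): Downward travel of the stop, m. 0 = up: brass bar (126 mm in x, y = -122 to -135 mm) 15 mm above the panel, blocking the tray. Pressing takes 4 to 12 N. Past about 16.5 mm a pawl clicks in; let go, the stop then stays at 16 to 17 mm, bar 1.5 mm below the panel surface. Let go earlier it springs back to 0. End of travel 22 mm: press to 18 to 21 mm.
- scraper: Scraper block, 220 g, upright on its mat. Origin at the centre of its underside, z up, x along its length. Cork foot 112 (x) by 26 (y) by 26 mm high; above it a red grip 76 (x) by 24 mm (y), from 26 to 70 mm height: grasp across y at about 48 mm. With its length across the board it leaves 9 mm to either fence, less than any offcut.
- mat: Fixed green mat, home of the scraper: 150 mm (x) by 70 mm (y), 4 mm thick, origin at the centre of its underside. The scraper's length lies along the mat's x within about 6 degrees.
- chip1: Loose rosewood offcut lying on the panel, box 28 x 22 x 12 mm; origin at the centre of its underside as it starts.
- chip2: Loose ebony offcut on the panel, box 30 x 19 x 10 mm; origin at the centre of its underside as it starts.
- chip3: Loose rosewood disc on the panel, 26 mm diameter, 10 mm high; origin at the centre of its underside as it starts.
- chip4: Loose L-shaped ebony offcut on the panel, 30 x 24 x 10 mm; origin at the centre of its underside as it starts. All offcuts start between y = -75 and +50 mm in the panel frame, centred within 48 mm of the board's middle line.
- glue_jar: Bystander: glue jar, 64 mm diameter, 85 mm tall, origin at its foot. It and the mat may have changed sides.
- varnish: Bystander: amber bottle, 66 mm diameter, 190 mm tall, origin at its foot.
- cone: Bystander: polished steel cone, 76 mm diameter, 55 mm tall, origin at its foot, between robot and jig.
- spool: Bystander: copper wire spool with wooden flanges, 68 mm diameter, 62 mm tall, origin at its foot, behind the jig.
- brush_cup: Bystander: white cup of brushes, 76 mm diameter, about 190 mm tall, origin at its foot.
- paint_can: Bystander: can, 72 mm diameter, 80 mm tall, origin at its foot, right of the jig.
- wrench: Bystander: wrench lying left of the jig, about 160 mm long.
There are look-alikes about, which are no part of the job. There is more than one size of the scraper; the one meant has the size given above.

How it is judged:
By the outcome, as a careful person would: the job done as asked, in the order asked, and still so for the second after the job is handed in, with the robot touching nothing.
It also fails if it takes over 64 s, if anything falls off the work surface, if the arm or the gripper's body presses on something with over 40 N, if the wrist force passes 120 N, or if a joint passes its speed limit or range.

## Working session

There is one attempt and no reset: what is moved stays moved. The work goes in short steps, Python scripts to look and compute and a tool call to move; the robot and the scene stay as the last step left them, time stands still between calls to the robot, and variables do not carry over. Pictures are saved under pics/ and viewed, and the job is handed in when it is done.

Besides the shell and the picture viewer there is one more tool, called as name(argument=value, ...), one argument or row to a line, values as JSON. carry_out: Moves the arm, as the interface text tells. Its arguments: {"type":"object","properties":{"deltas":{"type":"array","items":{"type":"array","items":{"type":"array","items":{"type":"number"}}}},"grip_force":{"type":"number"}},"required":["deltas"]}

```bash
mkdir -p pics; ls
python3 - <<'E'
from cell import manip
import cv2,numpy as np
s=manip.observe(); print({k:np.round(v,3).tolist() if not isinstance(v,(int,float)) else v for k,v in s.items()})
for c in ("top","side"):
    im,d=manip.get_image(c); cv2.imwrite(f"pics/{c}0.png",im); np.save(f"pics/{c}0.npy",d)
    i=manip.camera_info(c); print(c,np.round(i["camera_matrix"],1).tolist(),np.round(i["dist_coeffs"],4),np.round(i["R"],4).tolist(),np.round(i["t"],4))
for n in ["panel","tray","stop_pad","scraper","mat","chip1","chip2","chip3","chip4"]:
    r=manip.mark_of(n,"top"); print(n,[(np.round(q["location"],3).tolist(),round(q["score"],2)) for q in r[:4]])
print(manip.observe()["time_s"])
E
```

```text
pics
{'time_s': 0.0, 'joint_pos': [1.105, 0.126, -0.041, 1.405, -0.0, 1.571], 'dq': [-0.0, 0.001, 0.002, 0.001, 0.002, 0.001], 'joint_torque': [-0.0, -43.591, 35.293, 0.017, -0.0, 0.0], 'tcp_pos': [0.236, 0.469, 0.194], 'ee_rot': [-0.0, 0.231, 0.973, -0.001], 'ft_force': [-0.875, 0.291, 0.33], 'torque': [-0.042, -0.004, -0.0], 'gripper_width': 0.9976751340450418}
top [[612.7, 0.0, 315.5], [0.0, 612.7, 250.5], [0.0, 0.0, 1.0]] [0.0241 0.     0.     0.     0.    ] [[-0.01, -0.9998, 0.0157], [-0.9974, 0.0088, -0.0722], [0.072, -0.0163, -0.9973]] [-0.0478  0.5772  1.3046]
side [[449.4, 0.0, 323.6], [0.0, 449.4, 237.8], [0.0, 0.0, 1.0]] [-0.0032  0.      0.      0.      0.    ] [[0.7489, -0.6627, 0.0049], [-0.4199, -0.4802, -0.7701], [0.5127, 0.5747, -0.6379]] [-0.4561  0.2829  0.7326]
panel [([0.598, 0.057, 0.053], 0.87), ([0.453, 0.336, 0.005], 0.47)]
tray [([0.748, 0.272, -0.001], 0.68), ([0.589, -0.136, 0.004], 0.6)]
stop_pad [([0.494, -0.07, 0.092], 0.58), ([0.594, -0.496, 0.004], 0.52)]
scraper [([0.405, -0.441, 0.0], 0.88), ([0.419, -0.332, 0.005], 0.85), ([0.359, -0.163, 0.002], 0.63)]
mat [([0.424, -0.328, -0.002], 0.73)]
chip1 [([0.634, -0.016, 0.049], 0.6), ([0.622, 0.076, 0.05], 0.58), ([0.55, 0.002, 0.05], 0.49), ([0.56, 0.083, 0.051], 0.42)]
chip2 [([0.634, -0.016, 0.049], 0.6), ([0.622, 0.076, 0.05], 0.58), ([0.55, 0.002, 0.05], 0.49), ([0.56, 0.083, 0.051], 0.42)]
chip3 [([0.634, -0.016, 0.049], 0.6), ([0.622, 0.076, 0.05], 0.58), ([0.55, 0.002, 0.05], 0.49), ([0.56, 0.083, 0.051], 0.42)]
chip4 [([0.634, -0.016, 0.049], 0.6), ([0.622, 0.076, 0.05], 0.58), ([0.55, 0.002, 0.05], 0.49), ([0.56, 0.083, 0.051], 0.42)]
0.55
```

View pics/top0.png

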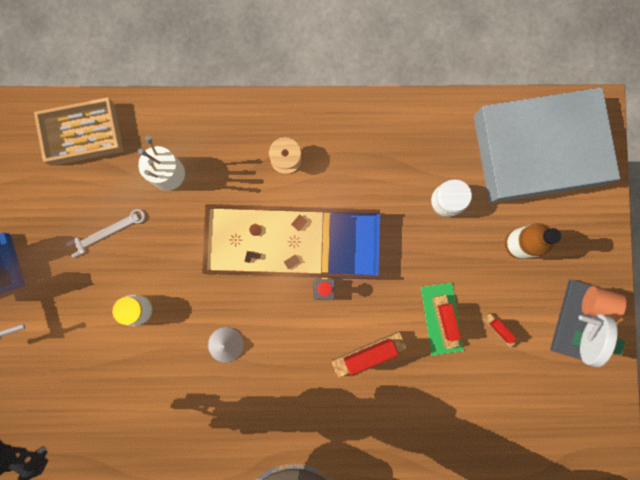

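View pics/side0.png

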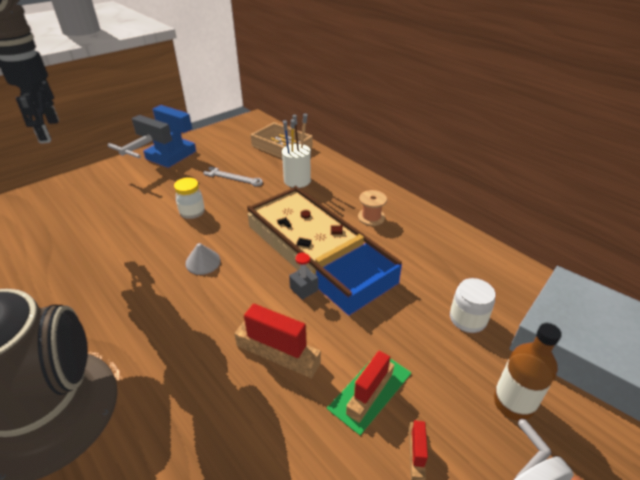

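Scraper on the green mat (top ~448,320) looks like the right size. The larger one is at (368,355) and the smaller at (502,330). Jig: panel centre ~(266,240), tray to the right, red pad at (325,289). Next: precise fits.

```bash
cat > h.py <<'E'
import cv2,numpy as np
from cell import manip
def cloud(c,d):
    i=manip.camera_info(c);K=np.array(i["camera_matrix"]);D=np.array(i["dist_coeffs"]);R=np.array(i["R"]);t=np.array(i["t"])
    v,u=np.mgrid[0:480,0:640]
    p=cv2.undistortPoints(np.stack([u,v],-1).reshape(-1,1,2).astype(float),K,D).reshape(480,640,2)
    P=np.dstack([p[...,0]*d,p[...,1]*d,d])
    return (P-t)@R
def rect(P):
    r=cv2.minAreaRect((P[:,:2]*1000).astype(np.float32)); b=cv2.boxPoints(r)
    e=[b[1]-b[0],b[2]-b[1]]; L=sorted(e,key=np.linalg.norm); a=np.degrees(np.arctan2(L[1][1],L[1][0]))%180
    return np.round(r[0],1),np.round([np.linalg.norm(L[1]),np.linalg.norm(L[0])],1),round(a,2)
E
python3 - <<'E'
from h import *
im=cv2.imread("pics/top0.png");d=np.load("pics/top0.npy");W=cloud("top",d)
hsv=cv2.cvtColor(im,cv2.COLOR_BGR2HSV);H,S,V=[hsv[...,k].astype(int) for k in range(3)]
def reg(name,m,box,zr=None):
    x0,y0,x1,y1=box;M=np.zeros(m.shape,bool);M[y0:y1,x0:x1]=m[y0:y1,x0:x1]
    M&=d>0
    P=W[M]; print(name,M.sum(),"z",np.round(np.percentile(P[:,2],[5,50,95]),4))
    if zr: P=P[(P[:,2]>zr[0])&(P[:,2]<zr[1])]
    print("   rect",rect(P),"mean",np.round(P.mean(0),4),len(P))
red=((H<8)|(H>172))&(S>180)&(V>90)
reg("pad",red,(305,275,345,305))
reg("scr",red,(430,285,470,355),(0.066,0.085))
reg("big",red,(330,330,410,380))
reg("panel",(H>12)&(H<30)&(V>180)&(S<170),(200,200,330,280),(0.045,0.056))
reg("blue",(H>105)&(H<130)&(S>150),(322,205,390,280))
reg("mat",(H>45)&(H<75)&(S>150),(415,275,470,360),(-.01,.012))
reg("dark",(V<80),(200,200,330,280),(0.056,0.07))
any_=np.ones(H.shape,bool)
reg("fences",any_,(195,195,390,285),(0.052,0.075))
reg("scrcork",any_,(425,285,470,355),(0.022,0.037))
reg("hous",any_,(305,270,345,305),(0.03,0.048))
E
```

```text
pad 141 z [0.0886 0.0928 0.096 ]
   rect (array([493.7, -69.3]), array([26.4, 25.6], dtype=float32), np.float32(25.07)) mean [ 0.4935 -0.0694  0.0927] 141
scr 522 z [0.049  0.0737 0.0782]
   rect (array([ 422.7, -330.2]), array([74.9, 24.9], dtype=float32), np.float32(14.19)) mean [ 0.4228 -0.3295  0.0741] 428
big 990 z [0.0739 0.0985 0.1028]
   rect (array([ 348.3, -166.4]), array([108.5,  49.2], dtype=float32), np.float32(112.54)) mean [ 0.3559 -0.1614  0.0958] 990
panel 7526 z [-0.0002  0.0501  0.0613]
   rect (array([597.1,  51.2]), array([237.6, 129.8], dtype=float32), np.float32(87.66)) mean [0.597  0.0532 0.0504] 5926
blue 1341 z [0.0022 0.0072 0.0552]
   rect (array([ 590.9, -163.1]), array([129.1,  47.1], dtype=float32), np.float32(176.05)) mean [ 0.5893 -0.1651  0.0134] 1341
mat 836 z [-0.0003  0.0044  0.009 ]
   rect (array([ 426.8, -326.2]), array([144.9,  66.2], dtype=float32), np.float32(7.24)) mean [ 0.4345 -0.3137  0.0045] 830
dark 7 z [0.0578 0.0605 0.065 ]
   rect (array([563.5,  90.3]), array([16.9,  3.9], dtype=float32), np.float32(152.69)) mean [0.5637 0.0899 0.061 ] 7
fences 17475 z [-0.0023  0.0469  0.0633]
   rect (array([594.5,  -1.9]), array([369.7, 146.4], dtype=float32), np.float32(87.75)) mean [0.5962 0.0225 0.0584] 4468
scrcork 3145 z [-0.0025  0.0046  0.075 ]
   rect (array([ 422.2, -330.2]), array([112. ,  27.6], dtype=float32), np.float32(12.52)) mean [ 0.4248 -0.3259  0.03  ] 267
hous 1396 z [-0.0031  0.0086  0.0929]
   rect (array([502.9, -62. ]), array([61.4, 59.7], dtype=float32), np.float32(179.46)) mean [ 0.496  -0.0685  0.0401] 284
```

```bash
cat >> h.py <<'E'
from scipy.spatial.transform import Rotation as Ro
def plan(p,yaw):
    s=manip.observe();w,x,y,z=s["ee_rot"];R=Ro.from_quat([x,y,z,w])
    a=np.radians(yaw);ty=np.array([np.cos(a),np.sin(a),0]);tz=np.array([0,0,-1.]);T=Ro.from_matrix(np.column_stack([np.cross(ty,tz),ty,tz]))
    print("t",round(s["time_s"],2),"tcp",np.round(s["tcp_pos"],4),"q",np.round(s["joint_pos"],2),"F",np.round(s["ft_force"],1),"w",round(s["gripper_width"],3))
    print(" tool y yaw",np.round(np.degrees(np.arctan2(*R.as_matrix()[1::-1,1])),2),"turn",np.round((R.inv()*T).as_rotvec(),4),"shift mm",np.round(R.inv().apply(np.array(p)-s["tcp_pos"])*1000,1))
E
python3 - <<'E'
from h import *
plan([.494,-.07,.15],87.7)
E
```

```text
t 0.55 tcp [0.2358 0.4691 0.1943] q [ 1.11  0.13 -0.04  1.41 -0.    1.57] F [-0.2  0.1  0.9] w 0.996
 tool y yaw 63.31 turn [-0.      0.     -0.4256] shift mm [-472.8 -365.7   44.3]
```

carry_out(
  deltas=[
    [[0, 0, -0.08, -45, -35, 0, 0], [0, 0, -0.17, -90, -70, 0, 0], [0, 0, -0.25, -135, -105, 0, 0], [0, 0, -0.34, -180, -140, 0, 0], [0, 0, -0.426, -225, -175, 0, 0]],
  ],
  grip_force=40,
)

```text
time_s: 1.18
tcp_pos: [0.3587, 0.21, 0.1946]
ee_rot: [0.0, 0.018, 1.0, 0.0]
ft_force: [1.1, 0.5, 0.4]
gripper_width: 0.001
```

Run:
```python
from h import *
plan([.494,-.07,.15],87.7)
```

```text
t 1.18 tcp [0.3587 0.21   0.1946] q [ 0.53 -0.08 -0.25  1.4  -0.    0.57] F [1.1 0.5 0.4] w 0.001
 tool y yaw 87.91 turn [0.0004 0.0009 0.0036] shift mm [-145.3 -274.9   44.6]
```

carry_out(
  deltas=[
    [[0, 0, 0, -26, -50, 0, 0], [0, 0, 0, -53, -100, 0, 0], [0, 0, 0, -79, -150, 10, 0], [0, 0, 0, -106, -200, 20, 0], [0, 0, 0, -132, -250, 35, 0]],
  ],
)

```text
time_s: 1.8
tcp_pos: [0.4825, -0.0465, 0.1598]
ee_rot: [0.001, 0.018, 1.0, 0.0]
ft_force: [1.4, 0.4, -0.1]
gripper_width: -0.002
```

Run:
```python
from h import *
plan([.494,-.07,.105],87.7)
```

```text
t 1.8 tcp [ 0.4825 -0.0465  0.1598] q [-0.1   0.05 -0.2   1.32  0.   -0.06] F [ 1.4  0.4 -0.1] w -0.002
 tool y yaw 87.89 turn [0.0005 0.0026 0.0034] shift mm [-12.2 -23.1  54.8]
```

carry_out(
  deltas=[
    [[0, 0, 0, -12, -23, 15, 0], [0, 0, 0, -12, -23, 58, 0], [0, 0, 0, -12, -23, 66, 0], [0, 0, 0, -12, -23, 76, 0], [0, 0, 0, -12, -23, 80, 0]],
  ],
)

```text
time_s: 2.42
tcp_pos: [0.4943, -0.0696, 0.0805]
ee_rot: [0.002, 0.018, 1.0, 0.0]
ft_force: [-0.5, -0.2, -0.3]
gripper_width: 0.004
```

Run:
```python
from h import *
plan([.494,-.07,.072],87.7)
```

```text
t 2.42 tcp [ 0.4943 -0.0696  0.0805] q [-0.14  0.1  -0.32  1.15  0.   -0.1 ] F [-0.5 -0.2 -0.3] w 0.004
 tool y yaw 87.94 turn [0.0004 0.0038 0.0042] shift mm [ 0.4 -0.4  8.5]
```

Run:
```python
from h import *
im,d=manip.get_image("side"); cv2.imwrite("pics/s1.png",cv2.resize(im[200:340,220:420],(800,560),interpolation=cv2.INTER_CUBIC))
np.save("pics/s1.npy",d)
for n in ("stop_pad",):
  print([(np.round(q["location"],3).tolist(),round(q["score"],2)) for q in manip.mark_of(n,"side")[:3]])
print(manip.observe()["ft_force"],manip.observe()["tcp_pos"])
```

```text
[([0.492, -0.067, 0.094], 0.82), ([0.587, -0.132, 0.006], 0.51)]
[-0.51216588 -0.08885329  0.30594544] [ 0.4942799  -0.06959239  0.08042979]
```

View pics/s1.png

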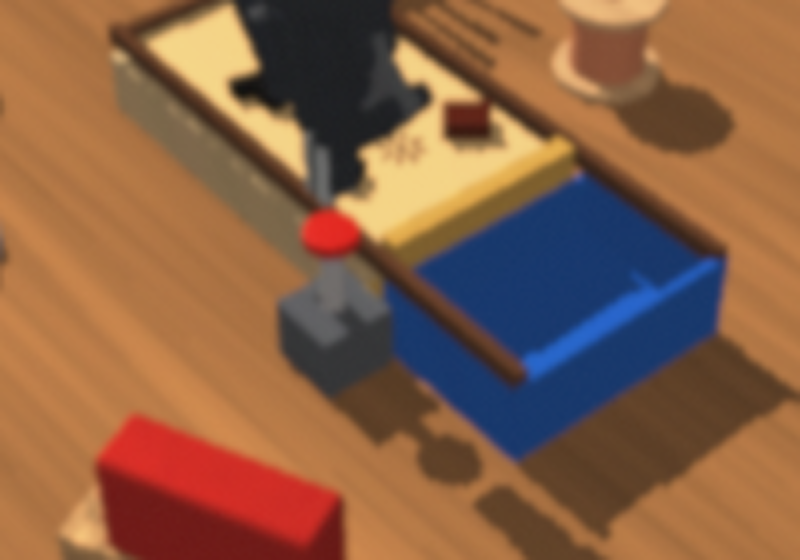

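Run:
```python
from h import *
d=np.load("pics/s1.npy");W=cloud("side",d)
# crop px (u,v)->(220+u/4, 200+v/4)
for v in range(235,264,2):
    print(v,[ (u,)+tuple(np.round(W[v,u]*1000).astype(int).tolist()) for u in (298,302,306,310)])
im,d2=manip.get_image("top"); W2=cloud("top",d2); cv2.imwrite("pics/t1.png",cv2.resize(im[190:310,200:390],(800,505),interpolation=cv2.INTER_CUBIC))
print(manip.observe()["tcp_pos"], manip.observe()["ft_force"])
```

```text
235 [(298, 483, -69, 154), (302, 483, -81, 162), (306, 479, -98, 174), (310, 481, -107, 179)]
237 [(298, 482, -69, 150), (302, 486, -77, 153), (306, 481, -95, 166), (310, 577, 9, 50)]
239 [(298, 483, -69, 144), (302, 486, -77, 147), (306, 480, -96, 163), (310, 564, -6, 60)]
241 [(298, 482, -69, 140), (302, 486, -76, 142), (306, 492, -81, 142), (310, 560, -10, 59)]
243 [(298, 482, -69, 134), (302, 488, -74, 135), (306, 491, -82, 138), (310, 559, -11, 55)]
245 [(298, 483, -68, 129), (302, 486, -76, 132), (306, 493, -80, 130), (310, 560, -11, 48)]
247 [(298, 482, -68, 124), (302, 486, -76, 127), (306, 493, -80, 125), (310, 554, -17, 50)]
249 [(298, 522, -16, 62), (302, 487, -75, 121), (306, 544, -16, 49), (310, 550, -23, 51)]
251 [(298, 521, -17, 58), (302, 525, -26, 62), (306, 539, -22, 51), (310, 546, -27, 50)]
253 [(298, 521, -16, 51), (302, 499, -58, 92), (306, 506, -63, 92), (310, 543, -30, 48)]
255 [(298, 490, -58, 92), (302, 496, -63, 92), (306, 503, -67, 91), (310, 537, -37, 50)]
257 [(298, 487, -61, 91), (302, 493, -66, 91), (306, 497, -74, 93), (310, 525, -52, 62)]
259 [(298, 481, -68, 93), (302, 487, -74, 94), (306, 495, -76, 91), (310, 521, -57, 62)]
261 [(298, 480, -70, 90), (302, 484, -77, 92), (306, 489, -83, 94), (310, 520, -58, 58)]
263 [(298, 480, -70, 85), (302, 484, -77, 87), (306, 492, -79, 84), (310, 520, -58, 52)]
[ 0.49435435 -0.06964076  0.0806185 ] [-0.83432803 -0.03086127 -0.75807116]
```

View pics/t1.png

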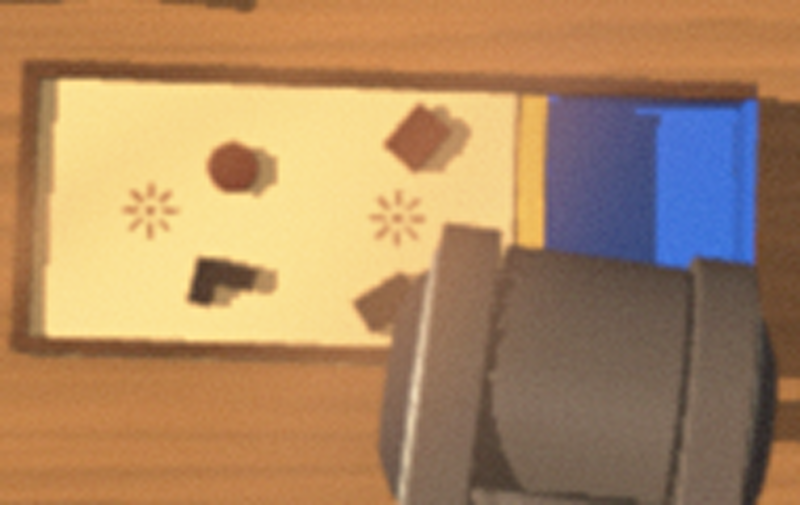

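Run:
```python
from h import *
im,d=manip.get_image("side");W=cloud("side",d)
M=(W[...,2]>0.1)&(np.abs(W[...,0]-.494)<.1)&(np.abs(W[...,1]+.07)<.1)&(d>0)
P=W[M]; 
for z in range(100,260,10):
    q=P[(P[:,2]*1000>=z)&(P[:,2]*1000<z+10)]
    if len(q): print(z,len(q),np.round(q.min(0)*1000),np.round(q.max(0)*1000))
vis=im.copy(); cv2.imwrite("pics/s2.png",cv2.resize(im[60:310,170:470],(780,650))[:600])
d0=np.load("pics/side0.npy");W0=cloud("side",d0)
M=(np.abs(W0[...,0]-.236)<.1)&(np.abs(W0[...,1]-.469)<.1)&(W0[...,2]>.1)&(d0>0);P=W0[M]
print("start tcp .194");
for z in range(150,300,10):
    q=P[(P[:,2]*1000>=z)&(P[:,2]*1000<z+10)]
    if len(q): print(z,len(q),np.round(q.min(0)*1000),np.round(q.max(0)*1000))
```

```text
110 5 [485. -76. 117.] [496. -74. 119.]
120 42 [482. -82. 121.] [500. -61. 130.]
130 54 [482. -83. 130.] [499. -61. 140.]
140 49 [482. -84. 140.] [500. -54. 150.]
150 31 [481. -83. 150.] [487. -55. 160.]
160 88 [ 479. -101.  160.] [502. -37. 170.]
170 100 [ 478. -111.  170.] [503. -28. 180.]
180 162 [ 475. -118.  180.] [505. -19. 190.]
190 134 [ 475. -127.  190.] [501. -11. 200.]
200 225 [ 474. -131.  200.] [503.  -7. 210.]
210 194 [ 472. -129.  210.] [503. -12. 220.]
220 166 [ 472. -113.  220.] [501. -49. 230.]
230 87 [ 479. -109.  230.] [502. -79. 240.]
240 94 [ 455. -108.  240.] [505. -61. 250.]
250 200 [ 455. -107.  250.] [514. -48. 260.]
start tcp .194
240 52 [204. 422. 244.] [266. 515. 250.]
250 108 [203. 415. 250.] [265. 518. 260.]
260 112 [203. 413. 260.] [266. 517. 270.]
270 101 [204. 415. 270.] [266. 514. 280.]
280 75 [199. 405. 280.] [274. 525. 290.]
290 139 [192. 396. 290.] [276. 526. 300.]
```

View pics/s2.png

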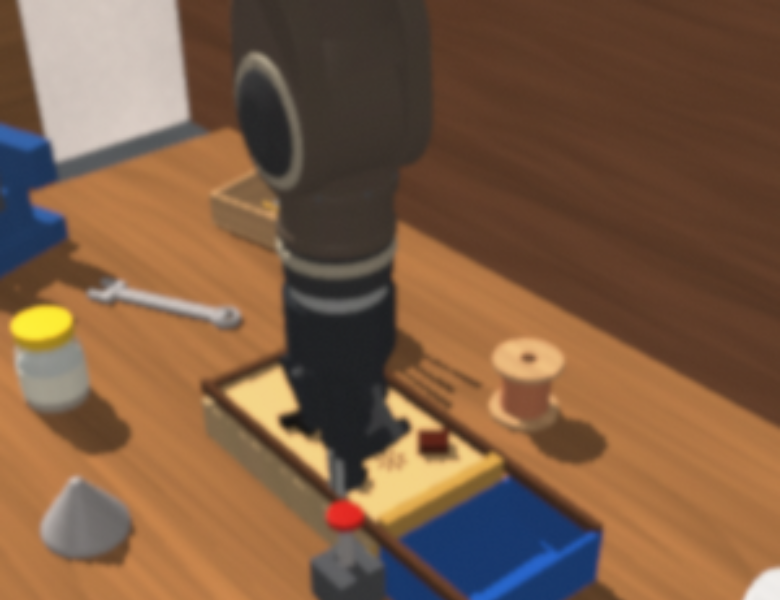

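The depth image puts the finger tips at z≈0.118 while the reported TCP is 0.0805, about 38 mm apart. The start picture shows the same gap (tips 0.244 open, reported 0.194). I'll feel for contact to confirm.

```bash
python3 -c "
from cell import manip
print(manip.grip_point_offset)"
```

```text
0.0187
```

carry_out(
  deltas=[
    [[0, 0, 0, 0, 0, 16, 0], [0, 0, 0, 0, 0, 21, 0], [0, 0, 0, 0, 0, 25, 0], [0, 0, 0, 0, 0, 28, 0], [0, 0, 0, 0, 0, 30, 0]],
  ],
)

```text
time_s: 3.25
tcp_pos: [0.4943, -0.0697, 0.0516]
ee_rot: [0.002, 0.018, 1.0, 0.0]
ft_force: [-6.3, 0.3, 13.3]
gripper_width: 0.001
```

Run:
```python
from h import *
for k in range(2):
    im,d=manip.get_image("side");s=manip.observe();print(np.round(s["ft_force"],1),np.round(s["torque"],2),np.round(s["tcp_pos"],4))
W=cloud("side",d);hsv=cv2.cvtColor(im,cv2.COLOR_BGR2HSV);m=((hsv[...,0]<8)|(hsv[...,0]>172))&(hsv[...,1]>160)&(hsv[...,2]>70)
m[:240]=0;m[280:]=0;m[:,:285]=0;m[:,325:]=0
P=W[m&(d>0)];print(len(P),np.percentile(P[:,2],[5,50,90,98]))
cv2.imwrite("pics/s3.png",cv2.resize(im[200:340,220:420],(800,560),interpolation=cv2.INTER_CUBIC))
```

```text
[-4.8  1.1  7.4] [ 0.13  1.11 -0.05] [ 0.4942 -0.0698  0.0515]
[-4.7  0.   7.5] [0.06 0.82 0.04] [ 0.4942 -0.0697  0.0515]
60 [0.06105262 0.08658568 0.08835987 0.08957606]
```

View pics/s3.png

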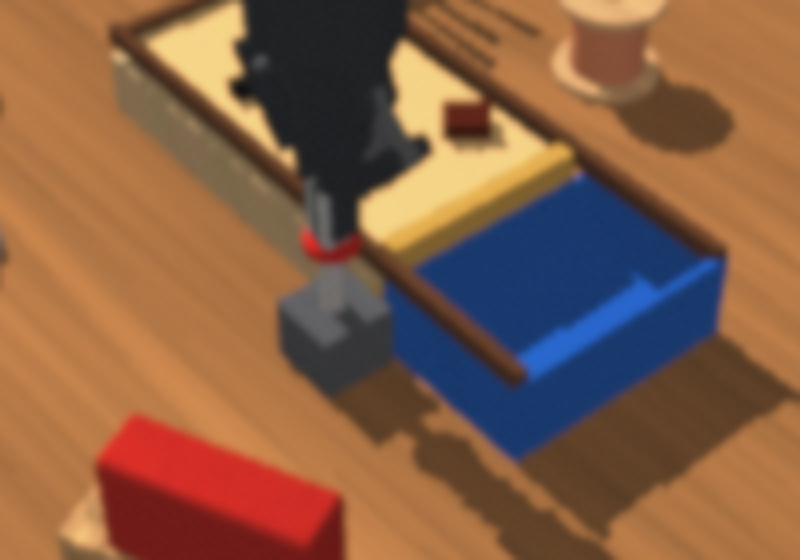

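carry_out(
  deltas=[
    [[0, 0, 0, 0, 0, 5, 0], [0, 0, 0, 0, 0, 9, 0], [0, 0, 0, 0, 0, 13, 0], [0, 0, 0, 0, 0, 15.5, 0], [0, 0, 0, 0, 0, 15.5, 0]],
  ],
)

```text
time_s: 3.98
tcp_pos: [0.4942, -0.0697, 0.0366]
ee_rot: [0.002, 0.018, 1.0, 0.0]
ft_force: [-3.6, 1.0, 7.4]
gripper_width: 0.003
```

```bash
cat > pad.py <<'E'
from h import *
im,d=manip.get_image("side");s=manip.observe();print(s["time_s"],np.round(s["ft_force"],1),np.round(s["tcp_pos"],4))
W=cloud("side",d);hsv=cv2.cvtColor(im,cv2.COLOR_BGR2HSV);m=((hsv[...,0]<8)|(hsv[...,0]>172))&(hsv[...,1]>160)&(hsv[...,2]>70)
m[:240]=0;m[290:]=0;m[:,:285]=0;m[:,325:]=0
P=W[m&(d>0)];P=P[P[:,0]<.52];print(len(P),"pad z",np.round(np.percentile(P[:,2],[5,50,90,98]),4))
E
python3 pad.py
```

```text
4.025 [-3.5 -0.1  7. ] [ 0.4942 -0.0698  0.0367]
51 pad z [0.0684 0.0715 0.0744 0.0752]
```

carry_out(
  deltas=[
    [[0, 0, 0, 0, 0, 1.2, 0], [0, 0, 0, 0, 0, 1.2, 0], [0, 0, 0, 0, 0, -20, 0], [0, 0, 0, 0, 0, -60, 0], [0, 0, 0, 0, 0, -110, 0]],
  ],
)

```text
time_s: 4.65
tcp_pos: [0.4931, -0.0697, 0.1471]
ee_rot: [0.001, 0.018, 1.0, 0.0]
ft_force: [1.5, 0.1, -0.3]
gripper_width: -0.0
```

```bash
python3 pad.py
python3 - <<'E'
from h import *
# grip approach: grip yaw ~13, tool y 103
plan([.4225,-.330,.17],103.2)
E
```

```text
4.7 [ 1.8 -0.6  6.2] [ 0.4962 -0.0701  0.1546]
150 pad z [0.057  0.0749 0.077  0.0776]
t 4.7 tcp [ 0.4962 -0.0701  0.1546] q [-0.14  0.07 -0.19  1.3   0.   -0.1 ] F [ 1.8 -0.6  6.2] w 0.002
 tool y yaw 87.91 turn [-0.0023  0.0126 -0.2668] shift mm [  64.  -262.4  -16.1]
```

Latched: pad top ~0.0755 after release, about 16.5 mm of travel. Now the scraper.

carry_out(
  deltas=[
    [[0, 0, -0.06, 15, -54, -10, 0.6], [0, 0, -0.12, 30, -108, -15, 0.6], [0, 0, -0.18, 43, -162, -15, 0.6], [0, 0, -0.24, 54, -216, -10, 0.6], [0, 0, -0.267, 64, -262, 0, 0.6]],
  ],
)

```text
time_s: 5.32
tcp_pos: [0.4225, -0.3319, 0.1541]
ee_rot: [0.007, -0.115, 0.993, -0.002]
ft_force: [0.6, 1.2, -0.8]
gripper_width: 0.6
```

Run:
```python
from h import *
plan([.4225,-.330,-.004],103.2)
im,d=manip.get_image("side");W=cloud("side",d)
M=(np.abs(W[...,0]-.42)<.08)&(np.abs(W[...,1]+.33)<.07)&(W[...,2]>.09)&(d>0);P=W[M]
for z in range(100,240,10):
    q=P[(P[:,2]*1000>=z)&(P[:,2]*1000<z+10)]
    if len(q): print(z,len(q),np.round(q.min(0)*1000),np.round(q.max(0)*1000))
plan([.4225,-.330,-.004],103.2)
```

```text
t 5.33 tcp [ 0.4225 -0.3319  0.1541] q [-0.67  0.14 -0.11  1.31  0.01 -0.9 ] F [ 0.6  1.2 -0.8] w 0.6
 tool y yaw 103.23 turn [-0.0053  0.0133  0.0005] shift mm [  1.6   2.7 158.1]
190 44 [ 403. -365.  193.] [ 425. -302.  200.]
200 116 [ 403. -370.  200.] [ 436. -294.  210.]
210 137 [ 402. -370.  210.] [ 435. -294.  220.]
220 125 [ 403. -370.  220.] [ 433. -294.  230.]
230 135 [ 397. -386.  230.] [ 426. -279.  240.]
t 5.38 tcp [ 0.4207 -0.3359  0.152 ] q [-0.68  0.14 -0.11  1.3   0.   -0.9 ] F [-1.2 -2.8 -1.2] w 0.603
 tool y yaw 103.08 turn [-0.0062  0.01   -0.0021] shift mm [ -1.5   6.3 156. ]
```

carry_out(
  deltas=[
    [[-0.006, 0.01, 0, -1.5, 6.3, 30, 0.6], [-0.006, 0.01, 0, -1.5, 6.3, 70, 0.6], [-0.006, 0.01, 0, -1.5, 6.3, 110, 0.6], [-0.006, 0.01, 0, -1.5, 6.3, 140, 0.6], [-0.006, 0.01, 0, -1.5, 6.3, 155, 0.6]],
  ],
)

```text
time_s: 6.0
tcp_pos: [0.4217, -0.3294, -0.0048]
ee_rot: [-0.001, -0.114, 0.993, 0.001]
ft_force: [-0.6, 0.3, 0.1]
gripper_width: 0.598
```

Run:
```python
from h import *
im,d=manip.get_image("side");W=cloud("side",d)
plan([.4225,-.330,-.004],103.2)
cv2.imwrite("pics/s4.png",cv2.resize(im[280:450,290:490],(800,680))[:600])
```

```text
t 6.05 tcp [ 0.4214 -0.329  -0.0059] q [-0.66  0.22 -0.37  0.98 -0.   -0.89] F [ 0.1  0.1 -0.1] w 0.601
 tool y yaw 103.08 turn [ 0.0025 -0.0022 -0.0021] shift mm [-0.9 -1.2 -1.9]
```

View pics/s4.png

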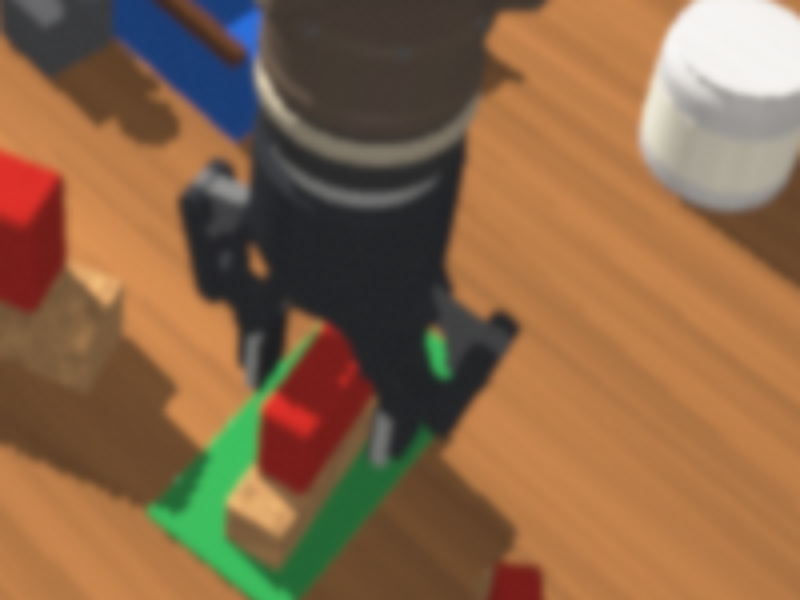

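Fingers straddle the red grip above the cork (finger tips at ~(255,375) and (385,455) in the crop). Closing.

carry_out(
  deltas=[
    [[0, 0, 0, 0, 0, -2, 0.45], [0, 0, 0, 0, 0, -2, 0.3], [0, 0, 0, 0, 0, -2, 0.1], [0, 0, 0, 0, 0, -2, 0.1], [0, 0, 0, 0, 0, -2, 0.1]],
  ],
  grip_force=70,
)

```text
time_s: 6.68
tcp_pos: [0.4223, -0.3298, -0.0024]
ee_rot: [-0.0, -0.114, 0.993, 0.0]
ft_force: [-1.1, -0.6, 6.5]
gripper_width: 0.271
```

carry_out(
  deltas=[
    [[0, 0, 0, 0, 0, -5, 0.1], [0, 0, 0, 0, 0, -30, 0.1], [0, 0, 0, 0, 0, -60, 0.1], [0, 0, 0, 0, 0, -95, 0.1], [0, 0, 0, 0, 0, -130, 0.1]],
  ],
)

```text
time_s: 7.3
tcp_pos: [0.422, -0.3295, 0.1286]
ee_rot: [-0.0, -0.114, 0.993, 0.0]
ft_force: [-0.6, -0.5, -1.4]
gripper_width: 0.274
```

Run:
```python
from h import *
im,d=manip.get_image("side");W=cloud("side",d)
plan([.6,.150,.15],87.7)
M=(np.abs(W[...,0]-.42)<.08)&(np.abs(W[...,1]+.33)<.07)&(W[...,2]>.07)&(d>0);P=W[M]
hsv=cv2.cvtColor(im,cv2.COLOR_BGR2HSV)[M]
r=((hsv[:,0]<8)|(hsv[:,0]>172))&(hsv[:,1]>160)&(hsv[:,2]>70);print("red z",np.percentile(P[r][:,2],[2,98]))
k=(hsv[:,0]>8)&(hsv[:,0]<30)&(hsv[:,2]>90)&(P[:,2]<.18);print("cork z",np.percentile(P[k][:,2],[2,98]),rect(P[k]))
cv2.imwrite("pics/s5.png",cv2.resize(im[180:430,240:490],(600,600)))
```

```text
t 7.35 tcp [ 0.4237 -0.3309  0.1336] q [-0.66  0.15 -0.14  1.27 -0.   -0.89] F [ 1.9 -0.9  1.2] w 0.269
 tool y yaw 103.08 turn [-0.0039  0.0039  0.2684] shift mm [-280.6  428.5  -17.3]
red z [0.16546656 0.20612985]
cork z [0.13644484 0.1719803 ] (array([ 415.4, -339.2]), array([102.6,  30. ], dtype=float32), np.float32(179.96))
```

View pics/s5.png

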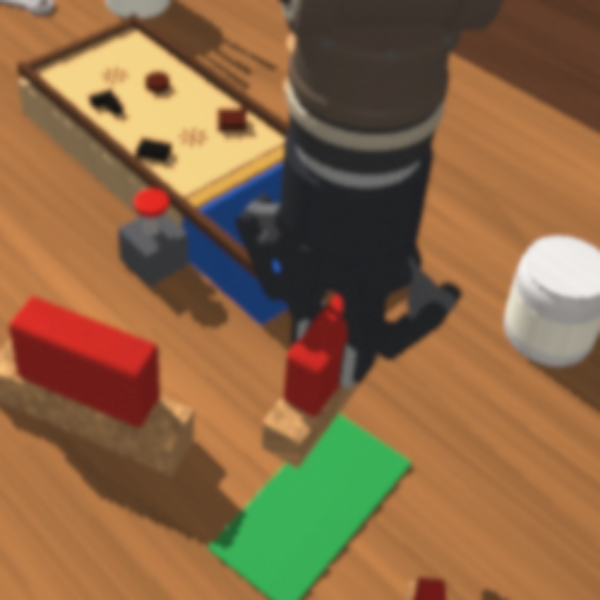

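carry_out(
  deltas=[
    [[0, 0, 0.05, -32, 48, -3, 0.1], [0, 0, 0.11, -64, 97, -6, 0.1], [0, 0, 0.16, -96, 146, -6, 0.1], [0, 0, 0.21, -127, 194, -6, 0.1], [0, 0, 0.268, -159, 243, -6, 0.1]],
  ],
)

```text
time_s: 7.98
tcp_pos: [0.5238, -0.0565, 0.1389]
ee_rot: [0.002, 0.021, 1.0, -0.002]
ft_force: [1.1, -0.0, -1.1]
gripper_width: 0.272
```

Run:
```python
from h import *
plan([.6007,.146,.13],87.7)
```

```text
t 7.97 tcp [ 0.5238 -0.0565  0.1389] q [-0.11  0.13 -0.16  1.28 -0.   -0.06] F [ 1.1 -0.  -1.1] w 0.272
 tool y yaw 87.61 turn [-0.0034  0.0043 -0.0016] shift mm [-68.4 205.5   8.5]
```

carry_out(
  deltas=[
    [[0, 0, 0, -17, 50, 0, 0.1], [0, 0, 0, -34, 102, 0, 0.1], [0, 0, 0, -51, 154, 2, 0.1], [-0.003, 0.004, 0, -68, 205, 8, 0.1], [-0.003, 0.004, 0, -68, 205, 8, 0.1]],
  ],
)

```text
time_s: 8.6
tcp_pos: [0.6005, 0.1487, 0.1287]
ee_rot: [-0.001, 0.019, 1.0, -0.0]
ft_force: [-0.5, -0.7, -2.0]
gripper_width: 0.276
```

Run:
```python
from h import *
for c in("top","side"):
    im,d=manip.get_image(c)
    if c=="top": cv2.imwrite("pics/t6.png",cv2.resize(im[180:300,180:400],(800,436),interpolation=cv2.INTER_CUBIC))
    else: cv2.imwrite("pics/s6.png",cv2.resize(im[130:330,190:430],(720,600),interpolation=cv2.INTER_CUBIC))
plan([.6007,.146,.055],87.7)
```

```text
t 8.7 tcp [0.5998 0.1458 0.1296] q [ 0.24  0.31  0.05  1.31 -0.    0.28] F [-1.  -0.7 -1.6] w 0.274
 tool y yaw 87.68 turn [-0.0013 -0.0013 -0.0004] shift mm [-1.   0.3 74.6]
```

View pics/t6.png

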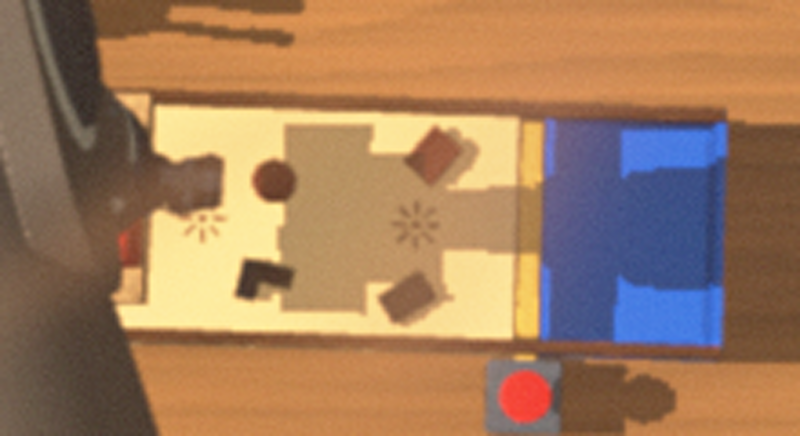

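View pics/s6.png

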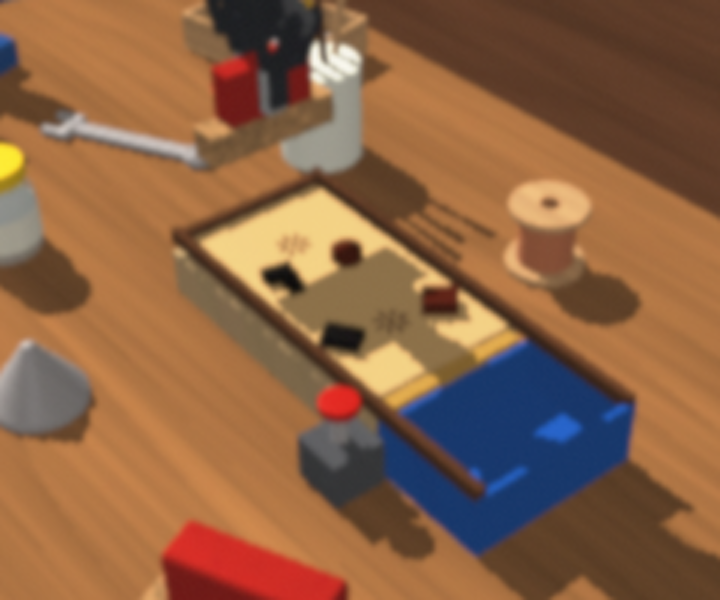

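Run:
```python
from h import *
im,d=manip.get_image("top");W=cloud("top",d)
plan([.6007,.146,.055],87.7)
M=(np.abs(W[...,0]-.6)<.075)&(np.abs(W[...,1]-.146)<.03)&(W[...,2]>.13)&(W[...,2]<.172)&(d>0)
P=W[M];print(len(P),P.min(0),P.max(0))
a=np.radians(-2.3);J=lambda P:((P[:,:2]-[.597,.054])@np.array([[np.cos(a),-np.sin(a)],[np.sin(a),np.cos(a)]]))
Q=J(P);print("jig",Q.min(0),Q.max(0))
f=P[P[:,1]<P[:,1].max()]
# front edge: for each x bin min y
for x in np.arange(-.06,.06,.01):
    q=Q[(Q[:,0]>=x)&(Q[:,0]<x+.01)]
    if len(q):print(round(x,3),len(q),q[:,1].min().round(4))
# panel fence check
M=(W[...,2]>.056)&(W[...,2]<.07)&(d>0);P=W[M];Q=J(P);Q=Q[(np.abs(Q[:,0])<.09)&(Q[:,1]<.05)&(Q[:,1]>-.22)]
for lo,hi in((-.1,0),(0,.1)):
    q=Q[(Q[:,0]>lo)&(Q[:,0]<hi)];print("fence x",np.percentile(q[:,0],[2,50,98]),"slope deg",np.degrees(np.polyfit(q[:,1],q[:,0],1)[0]))
```

```text
t 8.75 tcp [0.5998 0.1451 0.1301] q [ 0.24  0.31  0.05  1.31 -0.    0.28] F [-0.5 -0.1 -1.5] w 0.273
 tool y yaw 87.61 turn [-0.0011 -0.0006 -0.0016] shift mm [-0.9  1.  75.1]
184 [0.54404683 0.1262869  0.13777545] [0.65520397 0.14682169 0.17086656]
jig [-0.05629403  0.07193942] [0.05488621 0.09468171]
-0.06 31 0.0769
-0.05 31 0.0769
-0.04 21 0.0765
-0.03 18 0.0764
-0.02 16 0.0719
0.03 8 0.0767
0.04 31 0.0765
0.05 28 0.0767
fence x [-0.07303298 -0.0669984  -0.02428572] slope deg 5.005705354686272
fence x [0.01263076 0.06595714 0.07252082] slope deg -6.021304196991695
```

Scraper is square to the board (jig x −56…+55, front face at y=+77), and the bar is down. Descending.

carry_out(
  deltas=[
    [[0, 0, 0, 0, 0, 30, 0.1], [0, 0, 0, 0, 0, 60, 0.1], [0, 0, 0, 0, 0, 78, 0.1], [0, 0, 0, 0, 0, 84, 0.1], [0, 0, 0, 0, 0, 84, 0.1]],
  ],
)

```text
time_s: 9.38
tcp_pos: [0.5999, 0.1446, 0.0466]
ee_rot: [-0.0, 0.021, 1.0, -0.001]
ft_force: [-0.0, 1.1, -2.0]
gripper_width: 0.271
```

carry_out(
  deltas=[
    [[0, 0, 0, 0, 0, 1, 0.1], [0, 0, 0, 0, 0, 1.5, 0.1], [0, 0, 0, 0, 0, 2, 0.1], [0, 0, 0, 0, 0, 2, 0.1]],
  ],
)

```text
time_s: 9.88
tcp_pos: [0.6, 0.1447, 0.0447]
ee_rot: [-0.0, 0.021, 1.0, -0.0]
ft_force: [-0.1, 0.4, -2.0]
gripper_width: 0.274
```

carry_out(
  deltas=[
    [[0, 0, 0, 0, 0, 0.6, 0.1], [0, 0, 0, 0, 0, 1.2, 0.1], [0, 0, 0, 0, 0, 1.2, 0.1]],
  ],
)

```text
time_s: 10.25
tcp_pos: [0.6, 0.1448, 0.0437]
ee_rot: [0.0, 0.021, 1.0, -0.0]
ft_force: [-0.6, -0.5, 0.3]
gripper_width: 0.274
```

Contact felt at TCP z≈0.044, so the underside offset is about 6 mm. Sweeping gently.

carry_out(
  deltas=[
    [[0, 0, 0, 0, -10, -0.4, 0.1], [0, 0, 0, 0, -22, -0.4, 0.1], [0, 0, 0, 0, -34, -0.4, 0.1], [0, 0, 0, 0, -46, -0.4, 0.1], [0, 0, 0, 0, -58, -0.4, 0.1]],
  ],
)

```text
time_s: 10.88
tcp_pos: [0.5975, 0.0857, 0.0441]
ee_rot: [-0.0, 0.021, 1.0, -0.0]
ft_force: [-0.0, -0.2, -1.2]
gripper_width: 0.274
```

Run:
```python
from h import *
plan([.597-.0401*.170,.054-.170,.044],87.7)
```

```text
t 10.88 tcp [0.5975 0.0857 0.0441] q [ 0.14  0.31 -0.14  1.12 -0.    0.19] F [-0.  -0.2 -1.2] w 0.274
 tool y yaw 87.56 turn [-0.0009  0.     -0.0024] shift mm [  -1.3 -201.8    0.3]
```

carry_out(
  deltas=[
    [[0, 0, -0.002, 0, -12, 0, 0.1], [0, 0, -0.002, 0, -24, 0, 0.1], [0, 0, -0.002, 0, -36, 0, 0.1], [0, 0, -0.002, 0, -48, 0, 0.1], [0, 0, -0.002, 0, -60, 0, 0.1]],
  ],
)

```text
time_s: 11.5
tcp_pos: [0.595, 0.025, 0.0442]
ee_rot: [0.0, 0.02, 1.0, -0.0]
ft_force: [1.0, -0.2, -2.6]
gripper_width: 0.269
```

Run:
```python
from h import *
plan([.597-.0401*.170,.054-.170,.044],87.7)
for c in("top","side"):
    im,d=manip.get_image(c)
    if c=="top": cv2.imwrite("pics/t7.png",cv2.resize(im[180:300,180:400],(800,436),interpolation=cv2.INTER_CUBIC))
    else: cv2.imwrite("pics/s7.png",cv2.resize(im[130:330,190:430],(720,600),interpolation=cv2.INTER_CUBIC))
```

```text
t 11.5 tcp [0.595  0.025  0.0442] q [ 0.04  0.3  -0.16  1.12 -0.    0.08] F [ 1.  -0.2 -2.6] w 0.269
 tool y yaw 87.68 turn [-0.0008  0.0001 -0.0004] shift mm [  -0.9 -141.1    0.3]
```

View pics/t7.png

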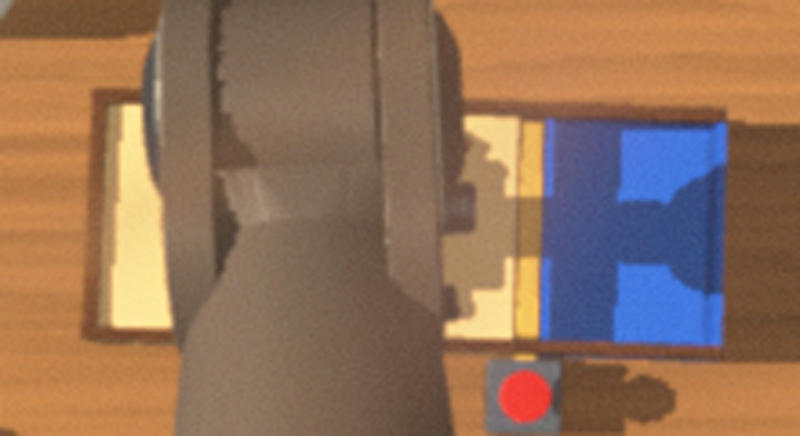

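View pics/s7.png

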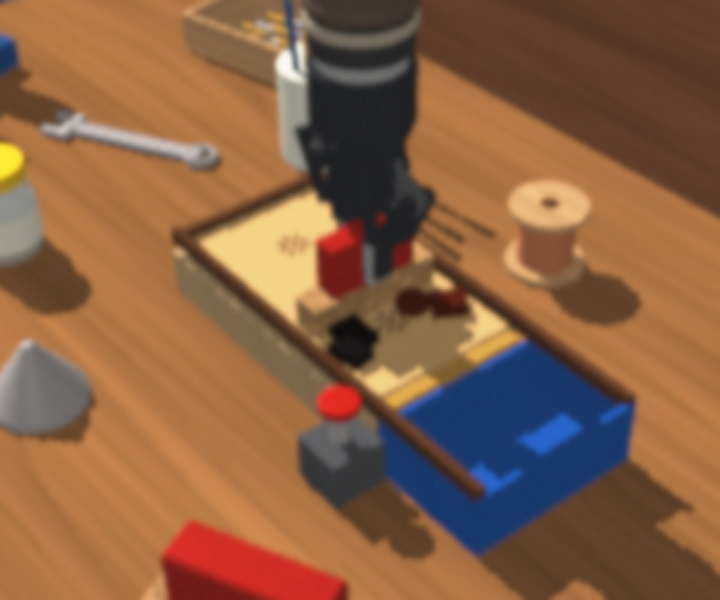

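The offcuts are bunched ahead of the cork (ebony pair at (350,340), rosewood pair at (435,300)) with nothing left behind. Continuing.

carry_out(
  deltas=[
    [[0, 0, 0, 0, -11, 0, 0.1], [0, 0, 0, 0, -22, 0, 0.1], [0, 0, 0, 0, -33, 0, 0.1], [0, 0, 0, 0, -44, 0, 0.1], [0, 0, 0, 0, -55, 0, 0.1]],
  ],
)

```text
time_s: 12.22
tcp_pos: [0.5925, -0.0312, 0.0443]
ee_rot: [0.0, 0.021, 1.0, -0.001]
ft_force: [-0.1, 0.1, -1.6]
gripper_width: 0.271
```

carry_out(
  deltas=[
    [[0, 0, 0, 0, -10, 0, 0.1], [0, 0, 0, 0, -20, 0, 0.1], [0, 0, 0, 0, -30, 0, 0.1], [0, 0, 0, 0, -40, 0, 0.1], [0, 0, 0, 0, -50, 0, 0.1]],
  ],
)

```text
time_s: 12.85
tcp_pos: [0.5904, -0.0819, 0.0443]
ee_rot: [-0.0, 0.021, 1.0, -0.001]
ft_force: [0.3, 0.1, -1.2]
gripper_width: 0.275
```

Run:
```python
from h import *
plan([.597-.0401*.155,.054-.155,.044],87.7)
im,d=manip.get_image("side")
cv2.imwrite("pics/s8.png",cv2.resize(im[130:330,190:430],(720,600),interpolation=cv2.INTER_CUBIC))
```

```text
t 12.85 tcp [ 0.5904 -0.0819  0.0443] q [-0.14  0.3  -0.16  1.12 -0.   -0.1 ] F [ 0.3  0.1 -1.2] w 0.275
 tool y yaw 87.59 turn [-0.0012 -0.     -0.0019] shift mm [ -1.2 -19.1   0.3]
```

View pics/s8.png

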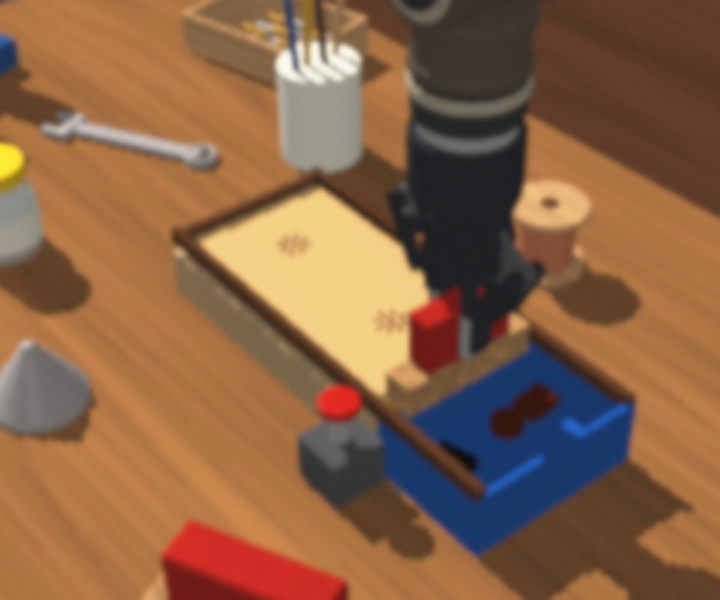

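carry_out(
  deltas=[
    [[0, 0, 0, 0, -10, 0, 0.1], [0, 0, 0, 0, -20, 0, 0.1], [0, 0, 0, 0, -20, -15, 0.1], [0, 0, 0, 0, -20, -60, 0.1], [0, 0, 0, 0, -20, -110, 0.1]],
  ],
)

```text
time_s: 13.52
tcp_pos: [0.5891, -0.1025, 0.1561]
ee_rot: [-0.0, 0.021, 1.0, -0.001]
ft_force: [0.8, -0.2, -0.6]
gripper_width: 0.271
```

Run:
```python
from h import *
plan([.4225,-.329,.14],98)
```

```text
t 13.53 tcp [ 0.5891 -0.1025  0.1561] q [-0.17  0.27  0.05  1.35 -0.   -0.13] F [ 0.8 -0.2 -0.6] w 0.271
 tool y yaw 87.55 turn [-0.0017 -0.0008 -0.1825] shift mm [ 156.7 -233.4   16.6]
```

```bash
cat > mat.py <<'E'
from h import *
im,d=manip.get_image("top");W=cloud("top",d)
hsv=cv2.cvtColor(im,cv2.COLOR_BGR2HSV);m=(hsv[...,0]>40)&(hsv[...,0]<80)&(hsv[...,1]>120)&(d>0)
m[:,:400]=0;m[:,490:]=0;m[:270]=0;m[365:]=0
P=W[m];P=P[np.abs(P[:,2]-.004)<.015];print("mat",len(P),rect(P),P.mean(0))
c=im[180:365,200:480];cv2.imwrite("pics/t9.png",cv2.resize(c,(800,528),interpolation=cv2.INTER_CUBIC))
E
python3 mat.py
```

```text
mat 2204 (array([ 427. , -327.7]), array([150.4,  72.4], dtype=float32), np.float32(7.38)) [ 0.42729389 -0.32679569  0.00452588]
```

View pics/t9.png

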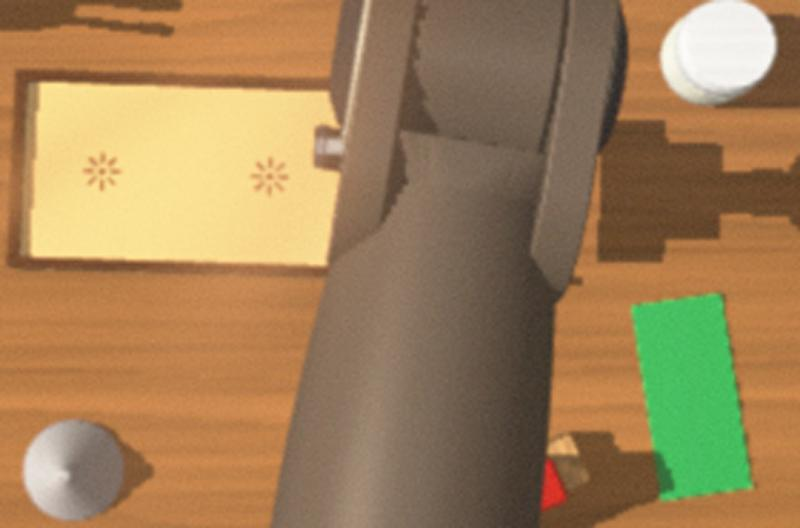

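carry_out(
  deltas=[
    [[0, 0, -0.035, 30, -46, 0, 0.1], [0, 0, -0.07, 60, -92, 0, 0.1], [0, 0, -0.1, 91, -139, 0, 0.1], [0, 0, -0.14, 122, -185, 5, 0.1], [0, 0, -0.172, 152, -231, 15, 0.1]],
  ],
)

```text
time_s: 14.2
tcp_pos: [0.4298, -0.3286, 0.1499]
ee_rot: [0.006, -0.065, 0.998, -0.003]
ft_force: [0.5, -0.5, -2.0]
gripper_width: 0.27
```

```bash
python3 - <<'E'
from h import *
im,d=manip.get_image("top")
cv2.imwrite("pics/t10.png",cv2.resize(im[190:310,200:400],(800,480),interpolation=cv2.INTER_CUBIC))
im,d=manip.get_image("side")
cv2.imwrite("pics/s10.png",cv2.resize(im[130:330,190:430],(720,600),interpolation=cv2.INTER_CUBIC))
plan([.427,-.327,.010],97.4)
E
python3 pad.py
```

```text
t 14.3 tcp [ 0.4273 -0.3304  0.1484] q [-0.66  0.15 -0.11  1.3   0.   -0.78] F [ 0.4 -0.9 -1.6] w 0.275
 tool y yaw 97.11 turn [-0.0057  0.0081 -0.0051] shift mm [  1.    4.2 138.4]
14.35 [ 0.4  0.3 -1.3] [ 0.4288 -0.3288  0.1489]
147 pad z [0.0569 0.0749 0.0767 0.0774]
```

View pics/t10.png

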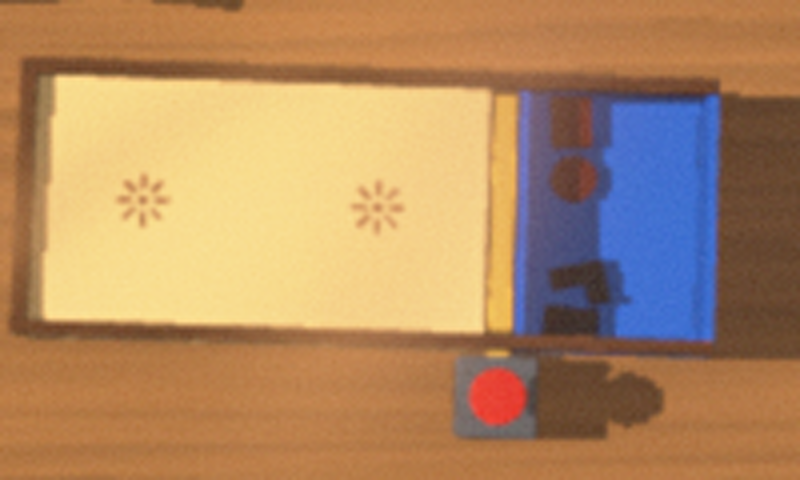

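View pics/s10.png

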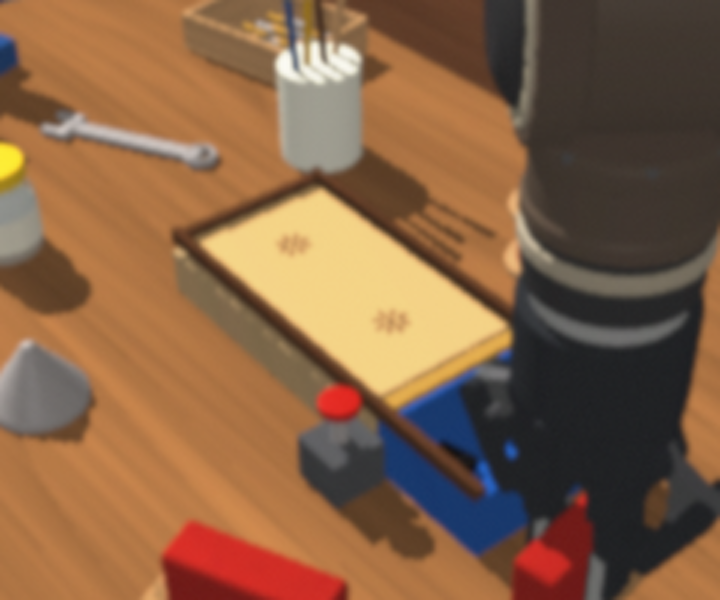

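All four offcuts are in the tray (crop (572,120), (574,180), (588,280), (572,320)), the board is clear and the stop is still down. Placing the scraper on the mat.

carry_out(
  deltas=[
    [[-0.006, 0.008, -0.005, 1, 3, 40, 0.1], [-0.006, 0.008, -0.005, 1, 3, 90, 0.1], [-0.006, 0.008, -0.005, 1, 3, 130, 0.1], [-0.006, 0.008, -0.005, 1, 3, 142, 0.1], [-0.006, 0.008, -0.005, 1, 3, 145, 0.1]],
  ],
)

```text
time_s: 14.98
tcp_pos: [0.4297, -0.3262, 0.0045]
ee_rot: [0.001, -0.066, 0.998, 0.001]
ft_force: [0.8, 0.1, -0.5]
gripper_width: 0.272
```

Run:
```python
from h import *
plan([.427,-.327,-.0025],97.4)
```

```text
t 14.97 tcp [ 0.4297 -0.3262  0.0045] q [-0.65  0.22 -0.35  1.    0.   -0.78] F [ 0.8  0.1 -0.5] w 0.272
 tool y yaw 97.51 turn [0.001  0.0019 0.0019] shift mm [ 2.8 -0.5  7. ]
```

carry_out(
  deltas=[
    [[0.001, 0.002, 0, 2.8, -0.5, 3, 0.1], [0.001, 0.002, 0, 2.8, -0.5, 5, 0.1], [0.001, 0.002, 0, 2.8, -0.5, 6, 0.1], [0.001, 0.002, 0, 2.8, -0.5, 6.6, 0.1], [0.001, 0.002, 0, 2.8, -0.5, 6.6, 0.1]],
  ],
)

```text
time_s: 15.6
tcp_pos: [0.427, -0.3271, -0.002]
ee_rot: [0.0, -0.065, 0.998, -0.0]
ft_force: [-0.1, 0.5, -1.9]
gripper_width: 0.273
```

carry_out(
  deltas=[
    [[0, 0, 0, 0, 0, 0.5, 0.1], [0, 0, 0, 0, 0, 1, 0.1], [0, 0, 0, 0, 0, 1.2, 0.1], [0, 0, 0, 0, 0, 1.2, 0.1]],
  ],
)

```text
time_s: 16.1
tcp_pos: [0.4272, -0.3272, -0.0024]
ee_rot: [0.0, -0.065, 0.998, -0.0]
ft_force: [-2.5, 1.2, 6.1]
gripper_width: 0.272
```

Contact (6 N, ~8 N above free). Releasing.

carry_out(
  deltas=[
    [[0, 0, 0, 0, 0, 0, 0.35], [0, 0, 0, 0, 0, 0, 0.5], [0, 0, 0, 0, 0, 0, 0.6], [0, 0, 0, 0, 0, 0, 0.6], [0, 0, 0, 0, 0, 0, 0.6]],
  ],
)

```text
time_s: 16.73
tcp_pos: [0.4272, -0.3271, -0.0025]
ee_rot: [0.0, -0.065, 0.998, -0.0]
ft_force: [1.1, -0.2, 0.3]
gripper_width: 0.598
```

carry_out(
  deltas=[
    [[0, 0, 0, 0, 0, -15, 0.6], [0, 0, 0, 0, 0, -50, 0.6], [0, 0, 0, 0, 0, -100, 0.6], [0, 0, 0, 0, 0, -150, 0.6], [0, 0, 0, 0, 0, -200, 0.6]],
  ],
)

```text
time_s: 17.35
tcp_pos: [0.4269, -0.327, 0.2005]
ee_rot: [0.001, -0.065, 0.998, -0.001]
ft_force: [0.4, -0.1, -0.2]
gripper_width: 0.601
```

carry_out(
  deltas=[
    [[0, 0, 0, 40, -10, 0, 0.6], [0, 0, 0, 80, -20, 0, 0.6], [0, 0, 0, 130, -30, 0, 0.6], [0, 0, 0, 130, -30, 0, 0.6]],
  ],
)

```text
time_s: 17.85
tcp_pos: [0.2996, -0.3744, 0.2019]
ee_rot: [0.001, -0.063, 0.998, -0.001]
ft_force: [0.6, -0.1, 0.3]
gripper_width: 0.604
```

```bash
python3 mat.py; python3 pad.py
python3 - <<'E'
from h import *
im,d=manip.get_image("top");cv2.imwrite("pics/t11.png",im)
W=cloud("top",d);hsv=cv2.cvtColor(im,cv2.COLOR_BGR2HSV);m=((hsv[...,0]<8)|(hsv[...,0]>172))&(hsv[...,1]>170)&(hsv[...,2]>90)
m[:,:425]=0;m[:,475:]=0;m[:280]=0;m[360:]=0
P=W[m&(d>0)];P=P[(P[:,2]>.066)&(P[:,2]<.085)];print("scr top",len(P),rect(P),P[:,2].mean())
M=(W[...,2]>.022)&(W[...,2]<.037)&(np.abs(W[...,0]-.427)<.09)&(np.abs(W[...,1]+.327)<.05);print("cork",rect(W[M]))
im,d=manip.get_image("side");cv2.imwrite("pics/s11.png",im)
print(manip.observe()["time_s"],manip.observe()["tcp_pos"])
E
```

```text
mat 1131 (array([ 427. , -326.7]), array([150.1,  71.4], dtype=float32), np.float32(7.74)) [ 0.42922909 -0.31745698  0.00459095]
17.95 [ 0.5  0.9 -0.1] [ 0.3019 -0.3739  0.2014]
62 pad z [0.0706 0.0752 0.0775 0.41  ]
scr top 431 (array([ 427.6, -327. ]), array([75.6, 25.1], dtype=float32), np.float32(8.96)) 0.07404284767876503
cork (array([ 427.1, -327.3]), array([111.8,  27.7], dtype=float32), np.float32(7.75))
18.05 [ 0.30267475 -0.37357066  0.20079334]
```

View pics/t11.png

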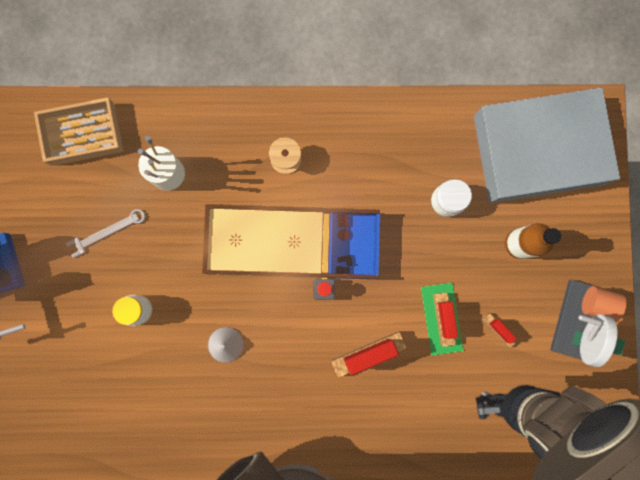

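View pics/s11.png

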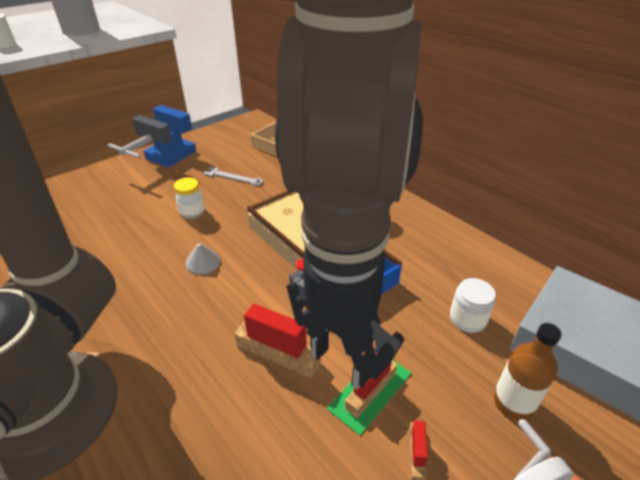

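The scraper is upright and centred on the mat (448,320), the tray holds the offcuts, the stop is down, and the bystanders sit at the same pixels as in the first picture.

carry_out(
  deltas=[
    [[0, 0, 0, 0, 0, 0, 0.6], [0, 0, 0, 0, 0, 0, 0.6]],
  ],
)

```text
time_s: 18.3
tcp_pos: [0.3034, -0.3733, 0.2007]
ee_rot: [0.001, -0.066, 0.998, -0.001]
ft_force: [-0.4, -0.6, 0.0]
gripper_width: 0.602
```

```bash
python3 -c "
from cell import manip
print(manip.job_done(), manip.observe()['time_s'])"
```

```text
the job is handed in; nothing more can be done
the job is handed in; nothing more can be done
```

The job is done and was handed in at about 18 s, with no verdict reported. I pressed the stop until it latched, swept all four offcuts into the tray with the 112 mm scraper, and stood the scraper back on its mat.

Last checks before handing in:
- **Stop:** the button top read about 0.0755 m, which is roughly 16.5 mm of travel, so it was still latched.
- **Offcuts:** the board was clear, and all four were visible in the tray just after the sweep. In the last top picture they are shadowed and harder to make out.
- **Scraper:** upright and within about 1 mm of the mat centre. The cork foot gave a yaw of 7.75° against the mat's 7.74°, while the red grip read 8.96°.
- **Bystanders:** by eye, all where they were in the first picture. I did not run a numerical comparison.

**Disagreement:** the reported TCP sat about 37–41 mm below the finger tips seen in the depth images. I worked from the depth images and from contact force. The first press, aimed by the reported TCP, stopped in free air above the button.

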